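# Change the block in the hold-down jig and set the hold-down nut

### The arm

A 7-joint arm with a two-finger parallel gripper is mounted at the origin on a cart in front of the work surface, level with it; the furniture and walls round the work are solid. World frame = base frame: x ahead of the robot, y to its left, z up, the work surface at z = 0. Lengths are in mm, angles in degrees, forces in N, time in s.
With the tool pointing down it reaches from about 400 to 850 mm from the base axis. Payload 6.9 kg.
Tool frame: the origin (TCP) lies where the fingers leave the gripper's body, on its centre line; the fingertips stand 73 mm ahead of it and the grasp point (between the pads) lies 54 mm ahead of it (env.tip_extent is the distance from the TCP to the fingertips, in mm); z points along the fingers, y is the line along which they close (so a half turn about z gives the same grasp; the last joint's range is limited). The gripper opens to 85 mm and grips with 20 to 120 N. Pads are 22 mm wide; open, the fingers measure 114 mm over their backs; the gripper's body (76 mm by 85 mm) begins 54 mm behind the grasp point. The pads swing forward as they close: fully open they stand 13 mm farther back than shut.
Start: joints at [-60.247, 29.078, -13.613, 85.955, 7.202, 65.827, -8.869], TCP at [251.325, 572.232, 303.875] pointing down, gripper open.
Joint ranges: [-176.47, 176.47], [-13.61, 117.27], [-81.72, 77.17], [0.22, 143.17], [-87.28, 267.28], [10, 112.55], [-165.47, 165.47]. Speed limits (degrees/s): [136.94, 136.94, 180, 180, 180, 180, 180].

### API

Orientations are given as a 3x3 rotation matrix whose columns are the frame's x, y, z axes.
In Python, from rig import env gives the robot as it stands. The module is installed in compiled form; this text tells all that it offers. Calls block until the motion is done:
- env.move_pose(position, orientation): joint-space move of the TCP to a pose.
- env.line_to(position, rotation=None, velocity=150, guard=None): straight line of the TCP; rotation=None keeps the orientation; velocity is the mean speed in mm/s. With guard (N) it stops when the force on the tool has changed by that much, and returns True; else False.
- env.movej(angles): joint-space move.
- env.command_gripper(opening, effort=None): opening from 0.0 (shut) to 1.0 (fully open); effort is the grip in N (None keeps the last); returns when the fingers have stopped.
- env.wait(seconds).
- env.solve_ik(position, orientation): joint angles nearest the present ones, or None.
- env.camera(name): name is "scene" or "top" or "wrist"; returns a dict with "pixels" (400x640x3 uint8, blue, green, red), "fx", "fy", "cx", "cy" (pixels), "T" (4x4, takes a point from camera to world coordinates); the wrist camera has in their place "mount" (4x4, takes a point from camera to tool coordinates, whose origin is the TCP and whose axes are the flange's). Camera axes: x right, y down, z forward; pixel columns grow to the right and rows downward; lengths in mm; the calibration is good to about 2 mm. A picture is of the moment at which its call begins: read the wrist's pose just before it. There is no depth.
A pose or a line that the arm cannot do raises env.Unreachable and nothing moves.
- env.job_done(): hands the job in; it is judged then, once.
Readings, each from a call of its own:
- env.get_time_s(): time.
- env.get_qpos(): joint angles.
- env.get_joint_velocities(): joint speeds.
- env.get_tau(): joint torques, N m.
- env.get_tool_pos(): TCP position.
- env.get_eef_rot(): TCP orientation.
- env.get_contact_force(): force on the tool from outside, world axes, zero at the start.
- env.get_wrist_torque(): the same for the moment, N m.
- env.get_grip_width(): opening from 0.0 (shut) to 1.0 (fully open).
- env.get_gripper_force(): force on a finger pad.
Only numpy, scipy, OpenCV 4.12 (cv2) and the standard library are available. Lean on these libraries where they do the work, as an engineer would, in place of code of your own. Each camera call takes 0.05 s, during which the arm holds its last target. There are 200 camera calls.

### The job

Change the workpiece in the hold-down jig: take the flat pine offcut out of the jig and lay it flat in the parts tray, and put the taller beech block from the tray into the jig, flat on the jig's board, long side running in under the hold-down bar, butted against the end stop and centred on it. Then screw the knurled nut down clockwise until it bottoms out, and back it off a quarter turn so that the bar clears the block. Finish while still gripping the nut there, so that it cannot creep while I tap the block square: do not let go of it at the end. Leave the wax tin, pencil and sharpener where they are.

Things in the scene. Friction and masses are not known exactly. Their poses are not given: they have to be found in the camera images.
- jig: hold-down jig, fixed to the bench: plywood board 265 x 120 mm, 18 mm thick; origin at its underside on its centre line, 115 mm from its front end; x along the board away from that end, z up. A wooden end stop (72 mm wide, 26 mm high over the board) stands on it, its face at x = +20 mm looking to -x; an aluminium hold-down bar lies above the stop along x, at y = 0
- toe (a point): middle of the underside of the hold-down bar's turned-down toe (12 mm along x, 24 mm wide), at jig x = +8 mm: it overhangs a butted block by 18 mm. 52 mm above the bench, just meeting the beech, with the nut home; it rises with the nut. Slide a block 25 mm away from the stop (-x) before lifting it, and slide one in from there
- seat (a point): point on top of the jig's board (18 mm above the bench) where the middle of the beech block's underside belongs: 30 mm in front (-x) of the stop face, on the bar's centre line; axes as the jig's
- nut_grip (a point): on the axis of the brass knurled nut, halfway up its round head (35 mm across, 22 mm high), at jig x = +55 mm, y = 0, 89 mm above the bench with the nut home. Below the head a neck 11 mm tall, then the bar (24 mm wide, along the jig's x, top at 67 mm with the nut home); the 10 mm stud ends at most 17 mm above the head. Turns with the nut
- nut (a joint): turn of the knurled nut in rad: 0 is bottomed out (a hard stop), positive is anticlockwise from above (unscrewed); right-hand multi-start thread, nut and bar rise together 12 mm a turn (1.9 mm per rad); starts 2.2 to 2.9 rad up, upper end 3.9. It turns stiffly with 0.1 N m and stays where it is left
- pine: pine offcut 52 x 92 x 20 mm, the flat one, in the jig at the start with its long side along the jig's x; origin at the middle of its underside, y along its 92 mm, z up
- beech: beech block 50 x 60 x 34 mm with pencil lines on its top, in the tray at the start; origin at the middle of its underside, x along its 50 mm, y along its 60 mm, z up
- tray: low wooden parts tray, fixed, 150 (x) x 240 (y) x 14 mm outside, walls 7 mm, inner floor 7 mm above the bench, rim 7 mm above that; origin at the middle of its underside. The beech block lies in its +y half at the start, the -y half is empty
- wax: round wax tin, 69 mm across, 28 mm high, on the bench right of the jig, a bystander: leave it alone
- pencil: pencil lying on the bench right of the jig, a bystander: leave it alone
- sharpener: small pencil sharpener right of the jig, a bystander: leave it alone

How it is judged:
By the outcome, as a careful person would: the job done as asked, in the order asked, and still so for the second after the job is handed in, while the arm keeps its last pose, push and grip.
It also fails if it takes over 70 s, if anything falls off the work surface, if the arm or the gripper's body presses on something with over 40 N, if the wrist force passes 120 N, or if a joint passes its speed limit or range.

## Working session

There is one attempt and no reset: what is moved stays moved. The work goes in short steps, each a Python script; the robot and the scene stay as the last script left them, time stands still between calls to the robot, and variables do not carry over. Pictures are saved under pics/ and viewed, at most 10 in all, crops included, and the job is handed in when it is done.

```bash
mkdir -p pics
python3 - <<'E'
from rig import env
import cv2,numpy as np
for n in("scene","top"):
    c=env.camera(n); cv2.imwrite(f"pics/{n}0.png",c["pixels"])
    print(n,c["fx"],c["fy"],c["cx"],c["cy"]);print(np.round(c["T"],3).tolist())
print(env.tip_extent,env.get_time_s(),np.round(env.get_eef_rot(),3).tolist(),env.get_grip_width())
w=env.camera("wrist");print(np.round(w["mount"],3).tolist())
E
```

```text
scene 499.12053528213596 499.12053528213596 320.6040923790626 201.44091358437888
[[0.451, -0.521, 0.724, -321.089], [-0.892, -0.246, 0.379, -552.036], [-0.019, -0.817, -0.576, 782.069], [0.0, 0.0, 0.0, 1.0]]
top 435.31786540012257 435.31786540012257 316.5625263635076 197.63857198100516
[[0.015, -1.0, 0.027, 514.392], [-1.0, -0.015, 0.007, -100.035], [-0.006, -0.027, -1.0, 1156.164], [0.0, 0.0, 0.0, 1.0]]
72.6 0.1 [[-0.916, 0.402, -0.001], [0.402, 0.916, -0.001], [-0.0, -0.002, -1.0]] 1.0010683229956714
[[-0.0, -0.946, -0.325, 84.945], [1.0, -0.0, -0.0, 0.118], [0.0, -0.325, 0.946, -69.76], [0.0, 0.0, 0.0, 1.0]]
```

View pics/top0.png

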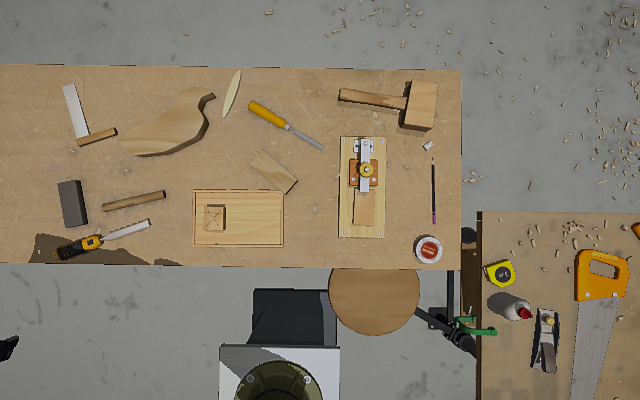

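View pics/scene0.png

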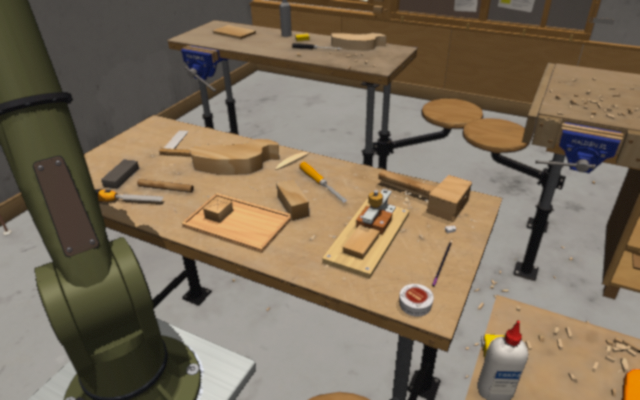

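The top view shows the tray at about cols 192–284, rows 190–246, with the beech at (214,218). The jig is at cols 340–385, rows 137–238, with the nut near (365,170) and the pine at (364,208). A loose scrap lies by the tray's far right corner at (273,170). I'll take wrist views of both areas.

```bash
cat > h.py <<'E'
from rig import env
import cv2,numpy as np
def rot(yaw):  # tool down; yaw = direction (deg) of tool y in world, tool x = robot-ward at yaw 90
    a=np.radians(yaw); y=np.array([np.cos(a),np.sin(a),0]); z=np.array([0,0,-1.]); return np.c_[np.cross(y,z),y,z]
def ray(c,T,uv,z):
    uv=np.atleast_2d(np.float64(uv)); d=np.c_[(uv[:,0]-c["cx"])/c["fx"],(uv[:,1]-c["cy"])/c["fy"],np.ones(len(uv))]@T[:3,:3].T
    return T[:3,3]+d*((z-T[2,3])/d[:,2])[:,None]
def proj(c,T,P):
    p=(np.atleast_2d(P)-T[:3,3])@T[:3,:3]; return np.c_[p[:,0]/p[:,2]*c["fx"]+c["cx"],p[:,1]/p[:,2]*c["fy"]+c["cy"]]
def wrist(name):
    X=np.eye(4);X[:3,:3]=env.get_eef_rot();X[:3,3]=env.get_tool_pos(); c=env.camera("wrist"); T=X@c["mount"]
    cv2.imwrite(f"pics/{name}.png",c["pixels"]); np.savez(f"pics/{name}.npz",T=T,fx=c["fx"],fy=c["fy"],cx=c["cx"],cy=c["cy"]); return c,T
def load(name):
    d=np.load(f"pics/{name}.npz"); return {k:float(d[k]) for k in("fx","fy","cx","cy")},d["T"],cv2.imread(f"pics/{name}.png")
E
python3 - <<'E'
from h import *
c=env.camera("top"); print(ray(c,c["T"],[(238,218),(364,208),(362,238)],14).round(0).tolist())
for n,p in(("tray",[480,106,300]),("jig",[540,-222,320])):
    env.move_pose(p,rot(90)); env.wait(.2); c,T=wrist(n); print(n,env.get_time_s(),c["fx"],env.get_tool_pos().round(1),env.get_qpos().round(0))
a=np.hstack([cv2.resize(cv2.imread(f"pics/{n}.png"),None,fx=.625,fy=.625) for n in("tray","jig")]);cv2.imwrite("pics/both.png",a)
E
```

```text
[[488.0, 113.0, 14.0], [520.0, -217.0, 14.0], [441.0, -213.0, 14.0]]
tray 2.3333 305.54252158347657 [480.  106.6 300. ] [ -9.  17.  -8. 106.   3.  57.  72.]
jig 3.85 305.54252158347657 [ 540.3 -220.7  320.1] [ 21.  24.  -1.  91.   1.  65. 109.]
```

View pics/both.png

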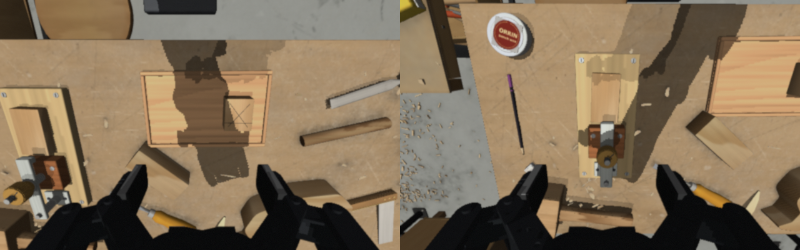

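The left view shows the tray with the beech at about (238,112). The right view shows the jig upside down, with the pine at (604,90) and the nut at (607,157). Next I'll enlarge both.

Run:
```python
from h import *
a=cv2.imread("pics/tray.png")[100:240,215:445]; b=cv2.imread("pics/jig.png")[75:305,265:395]
A=cv2.resize(a,None,fx=2,fy=2,interpolation=2);B=cv2.resize(b,None,fx=2.6,fy=2.6,interpolation=2)
o=np.zeros((600,800,3),np.uint8);o[:280,:460]=A;o[:598,460:460+338]=B;cv2.imwrite("pics/crop1.png",o)
```

```text
(no output)
```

View pics/crop1.png

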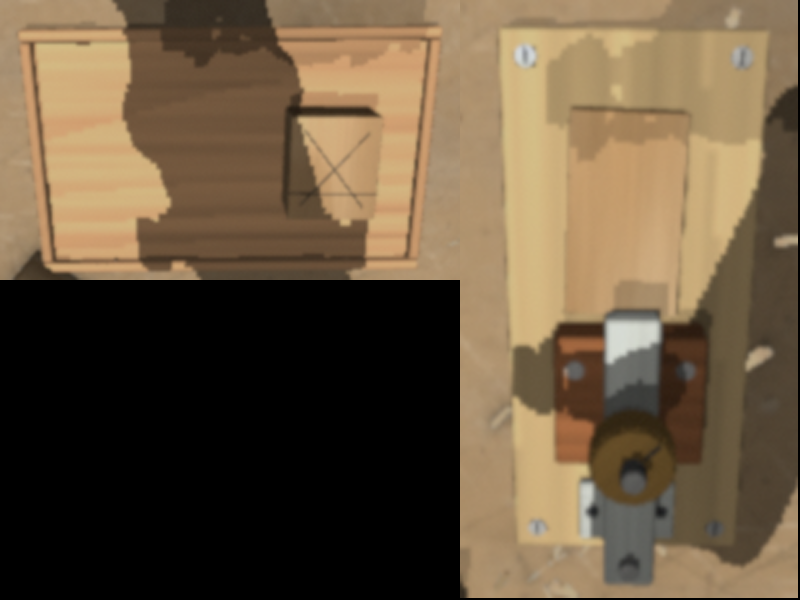

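The left crop shows the beech's top with the cross, corners near (292,115), (381,115), (375,219). The right crop shows the board corners, the pine at (566–689, 108–315), the bar front at (632,320) and the nut centre at (632,458). I'll cast these onto their planes and check the sizes.

Run:
```python
from h import *
cj,Tj,_=load("jig"); ct,Tt,_=load("tray")
J=lambda p:[(265+(x-460)/2.6,75+y/2.6) for x,y in p]; K=lambda p:[(215+x/2,100+y/2) for x,y in p]
def show(n,P): print(n,P[:,:2].round(1).tolist(),"edges",[round(float(np.linalg.norm(P[i]-P[i-1])),1) for i in range(len(P))])
B=ray(cj,Tj,J([(501,30),(768,30),(735,545),(518,543)]),18);show("board",B)
P=ray(cj,Tj,J([(570,108),(689,112),(680,315),(566,313)]),38);show("pine",P)
show("nuttop",ray(cj,Tj,J([(632,458),(589,458),(676,458)]),105))
show("barfront",ray(cj,Tj,J([(605,318),(660,318)]),72))
show("stop",ray(cj,Tj,J([(557,336),(707,336)]),44))
show("trayrim",ray(ct,Tt,K([(20,32),(440,28),(416,265),(47,266)]),14))
show("beech",ray(ct,Tt,K([(292,115),(381,115),(375,219),(291,217)]),41))
mf=(B[0]+B[1])/2;mb=(B[2]+B[3])/2;print("yaw",np.degrees(np.arctan2(*(mb-mf)[[1,0]])),"yaw edges",[np.degrees(np.arctan2(*(q-p)[[1,0]])) for p,q in((B[0],B[3]),(B[1],B[2]),(P[0],P[3]),(P[1],P[2]))])
c=env.camera("top");g=cv2.resize(c["pixels"][125:250,185:395],None,fx=3.8,fy=3.8,interpolation=2);cv2.imwrite("pics/topz.png",g)
```

```text
board [[444.1, -267.7], [443.9, -150.8], [706.7, -151.2], [705.6, -269.6]] edges [261.5, 116.9, 262.8, 118.3]
pine [[475.8, -237.0], [477.4, -186.1], [568.6, -187.2], [567.7, -240.2]] edges [91.9, 50.9, 91.2, 53.0]
nuttop [[607.3, -210.9], [607.4, -228.1], [607.3, -193.2]] edges [17.7, 17.2, 34.9]
barfront [[559.1, -221.9], [559.0, -198.7]] edges [23.1, 23.1]
stop [[576.9, -244.2], [576.8, -175.0]] edges [69.2, 69.2]
trayrim [[415.1, -2.4], [412.7, 233.1], [558.0, 235.2], [558.9, 0.1]] edges [143.8, 235.4, 145.3, 235.2]
beech [[456.8, 148.8], [456.7, 197.0], [516.8, 198.9], [515.6, 150.7]] edges [58.8, 48.2, 60.1, 48.2]
yaw -0.25051410647864786 yaw edges [np.float64(-0.40118558263502757), np.float64(-0.1005899686937064), np.float64(-1.9725017500914386), np.float64(-0.6567986755812364)]
```

View pics/topz.png

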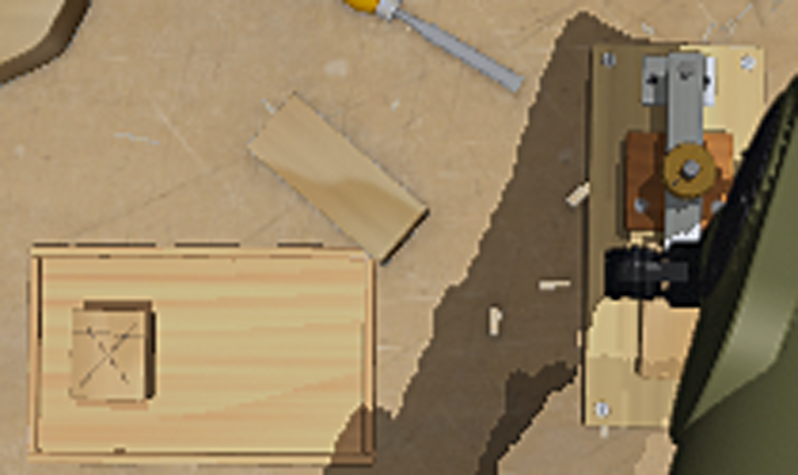

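The sizes agree: pine 92×52, beech 60×49, nut 35, bar 23. The jig origin is about (557,−210) with yaw about 0. The pine sits about 9 mm off the stop. I'll move it now.

Run:
```python
from h import *
R=rot(88.7)
env.move_pose([500,-212,170],R)
print(env.line_to([500,-212,91],velocity=120,guard=15),env.get_tool_pos().round(1))
env.command_gripper(0,60); print("grip",env.get_grip_width(),env.get_gripper_force(),env.get_contact_force().round(1))
print(env.line_to([472,-212,91.5],velocity=60,guard=25),env.get_tool_pos().round(1))
env.line_to([472,-212,180],velocity=150); print("held",env.get_grip_width())
env.move_pose([466,66,150],rot(90))
print(env.line_to([466,66,81],velocity=100,guard=10),env.get_tool_pos().round(1),env.get_contact_force().round(1))
env.command_gripper(.8)
env.line_to([466,66,180]); env.wait(.1)
env.move_pose([440,130,290],rot(90)); env.wait(.2); wrist("tray2"); print(env.get_time_s())
a=cv2.imread("pics/tray2.png")[30:330,120:520];cv2.imwrite("pics/tray2c.png",cv2.resize(a,None,fx=2,fy=2,interpolation=2))
```

```text
False [ 500.7 -212.3   91.8]
grip 0.5935654727959838 62.21345901489258 [-1.7  0.   6.8]
False [ 470.7 -212.4   92.1]
held 0.5923430005529934
True [465.7  64.9  80.6] [ 1.3 -0.8  1.6]
10.9917
```

View pics/tray2c.png

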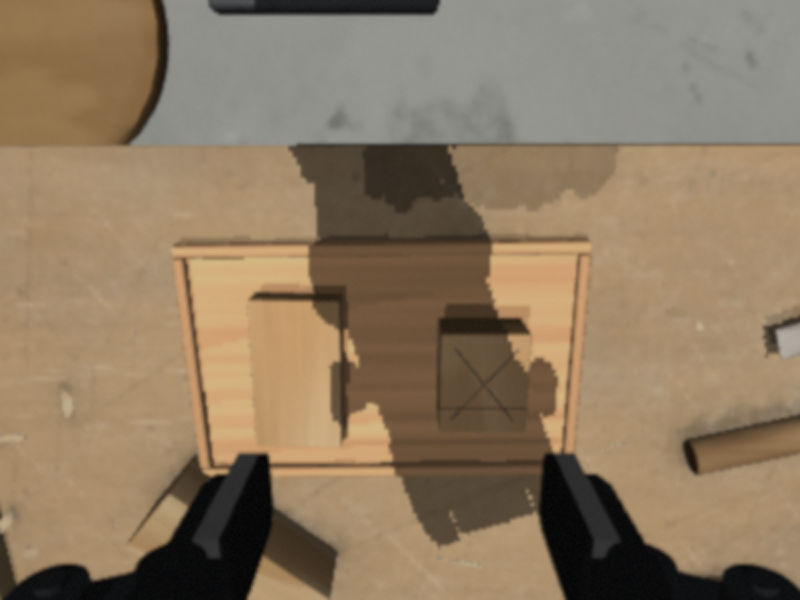

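The pine lies flat in the tray at about (298,370). The beech's top is at (438–530, 332–430), undisturbed. Next I'll take the beech over to the jig and butt it.

```bash
cat >> h.py <<'E'
def goto(p,R=None,v=60,guard=None):   # line with one correction of the tracking offset
    p=np.array(p,float); h=env.line_to(p,R,velocity=v,guard=guard)
    if not h:
        env.wait(.15); e=p-env.get_tool_pos()
        if np.linalg.norm(e)>.4: h=env.line_to(p+e,R,velocity=v,guard=guard)
    return h
E
python3 - <<'E'
from h import *
c,T,_=load("tray2")
P=ray(c,T,[(120+x/2,30+y/2) for x,y in [(438,332),(530,332),(526,430),(438,430)]],41);print(P[:,:2].round(1).tolist(),P.mean(0).round(1))
ctr=(P.mean(0)+[486.4,173.9,41])/2
gx,gy=ctr[0]-10,ctr[1]
R=rot(91)
env.command_gripper(.85)
env.move_pose([gx,gy,150],R)
print(goto([gx,gy,84],v=100,guard=15),env.get_tool_pos().round(1))
env.command_gripper(0,60); env.wait(.1); z0=env.get_tool_pos()[2]; print("grip",env.get_grip_width()*85,env.get_gripper_force(),z0)
env.line_to([gx,gy,190],velocity=150)
Rj=rot(89.8); x0=557-10-30-10
env.move_pose([x0,-210,160],Rj); print(env.get_grip_width()*85)
goto([x0,-210,115]); print(env.get_tool_pos().round(1))
print(env.line_to([x0,-210,z0+8],velocity=30,guard=5),env.get_tool_pos().round(1),env.get_contact_force().round(1),env.get_time_s())
wrist("jig2"); a=cv2.imread("pics/jig2.png"); cv2.imwrite("pics/jig2c.png",cv2.resize(a[:,160:480],None,fx=1.5,fy=1.5,interpolation=2))
E
```

```text
[[456.1, 147.2], [456.2, 197.3], [515.5, 198.8], [515.4, 148.1]] [485.8 172.8  41. ]
False [475.7 173.3  83.4]
grip 48.863217528447045 62.1856427192688 83.60071940246596
48.80915194897543
[ 506.8 -209.9  114.7]
True [ 506.8 -209.9   94.6] [-0.7  0.7  5.9] 17.7417
```

View pics/jig2c.png

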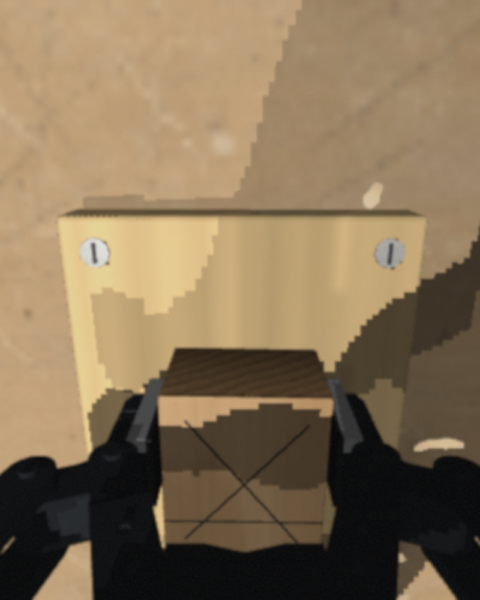

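The beech is held square and resting on the board. Its lower front edge is at cols 175–320, row 350 (middle about 247). The board edges at rows 217–350 have their middle at about 243, which suggests roughly 1 mm of offset to +y. I'll quantify that from the edges.

Run:
```python
from h import *
c,T,im=load("jig2")
L=cv2.cvtColor(im,cv2.COLOR_BGR2LAB).astype(float)
def edges(row,lo,hi,n=3):
    g=np.abs(np.gradient(cv2.GaussianBlur(L,(3,1),0)[row-1:row+2].mean(0),axis=0)).sum(1)[lo:hi]
    i=int(g.argmax()); w=g[max(i-2,0):i+3]; return lo+max(i-2,0)+(w*np.arange(len(w))).sum()/w.sum()
for r in(150,160,170,180,190,200,210):
    l,r2=edges(r,190,230),edges(r,420,455); Q=ray(c,T,[(l,r),(r2,r)],18)
    print(r,round(l,1),round(r2,1),Q[:,1].round(1),Q[0,0].round(0),"mid",Q[:,1].mean().round(2))
# block front face: side edges, rows between bottom edge(233) and top edge(265)
for r in(236,240,246,252,258,262):
    l,r2=edges(r,262,282),edges(r,368,386); 
    # ray onto vertical plane x = front of block
    x=506.8+10-30; d=[]
    for u in(l,r2):
        v=T[:3,:3]@[(u-c["cx"])/c["fx"],(r-c["cy"])/c["fy"],1]; d.append(T[:3,3]+v*(x-T[0,3])/v[0])
    d=np.array(d);print("blk",r,round(l,1),round(r2,1),d[:,1].round(1),d[:,2].round(1),"mid",d[:,1].mean().round(2))
```

```text
150 198.7 443.2 [-268.4 -151.4] 446.0 mid -209.94
160 199.8 442.0 [-268.6 -151.4] 450.0 mid -210.01
170 223.8 421.5 [-257.5 -160.8] 455.0 mid -209.17
180 202.3 439.3 [-268.7 -151.5] 460.0 mid -210.09
190 203.7 438.9 [-268.7 -151.1] 465.0 mid -209.89
200 204.9 421.2 [-268.7 -159.4] 471.0 mid -214.08
210 206.2 436.6 [-268.7 -151. ] 476.0 mid -209.88
blk 236 275.0 371.1 [-232.9 -185.4] [26.6 27. ] mid -209.14
blk 240 273.7 372.3 [-232.9 -185.4] [31.1 31.5] mid -209.15
blk 246 271.3 375.2 [-233.  -185.1] [37.4 37.8] mid -209.04
blk 252 266.1 377.3 [-234.4 -185.1] [43.2 43.5] mid -209.76
blk 258 267.0 378.9 [-233.1 -185.3] [48.6 48.9] mid -209.2
blk 262 265.4 380.9 [-233.2 -185.1] [51.9 52.2] mid -209.13
```

The board's middle is −209.96 and the block's is −209.12, so I'll shift −0.8 in y. Then I'll slide in until it butts.

Run:
```python
from h import *
goto([506.8,-210.75,95.6],v=20); p=env.get_tool_pos(); print(p.round(1))
h=env.line_to([546,-210.75,95.2],velocity=25,guard=7); p=env.get_tool_pos(); print("butt",h,p.round(1),env.get_contact_force().round(1))
h=env.line_to([p[0],p[1],p[2]-3],velocity=15,guard=5); p=env.get_tool_pos(); print("down",h,p.round(1),env.get_contact_force().round(1),env.get_grip_width()*85)
env.line_to([p[0]+2,p[1],p[2]],velocity=15,guard=5); print(env.get_tool_pos().round(1),env.get_contact_force().round(1))
env.command_gripper(.8); p=env.get_tool_pos()
env.line_to([p[0],p[1],190],velocity=130)
env.move_pose([520,-210,260],rot(89.8)); env.wait(.2); wrist("jig3"); print(env.get_time_s())
a=cv2.imread("pics/jig3.png")[80:320,210:430]; cv2.imwrite("pics/jig3c.png",cv2.resize(a,None,fx=2.5,fy=2.5,interpolation=2))
for yaw in(90,60,30,0,-30,-60,-90,-120,120,150,180,210):
    q=env.solve_ik([612,-210.7,150],rot(yaw)); print(yaw,None if q is None else np.round(q,0).tolist())
```

```text
[ 506.6 -210.7   95.3]
butt True [ 536.  -210.7   94.7] [-0.9  0.5  3.7]
down True [ 536.  -210.7   94.7] [-1.5  0.7  6.1] 48.62214876651311
[ 536.5 -210.7   94.8] [-0.8  0.2  4.3]
21.5833
90 [18.0, 39.0, -2.0, 93.0, 1.0, 48.0, 106.0]
60 [14.0, 39.0, 5.0, 93.0, -4.0, 48.0, 81.0]
30 [10.0, 40.0, 12.0, 93.0, -11.0, 48.0, 56.0]
0 [5.0, 41.0, 20.0, 93.0, -18.0, 49.0, 32.0]
-30 [1.0, 42.0, 28.0, 93.0, -24.0, 51.0, 8.0]
-60 [-3.0, 44.0, 36.0, 93.0, -31.0, 53.0, -16.0]
-90 [-7.0, 46.0, 44.0, 94.0, -38.0, 56.0, -40.0]
-120 [-15.0, 56.0, 66.0, 94.0, -55.0, 68.0, -56.0]
120 [22.0, 39.0, -8.0, 93.0, 7.0, 48.0, 131.0]
150 [26.0, 40.0, -15.0, 93.0, 13.0, 49.0, 155.0]
180 [43.0, 46.0, -48.0, 93.0, 39.0, 59.0, 163.0]
210 [-15.0, 56.0, 66.0, 94.0, -55.0, 68.0, -86.0]
```

View pics/jig3c.png

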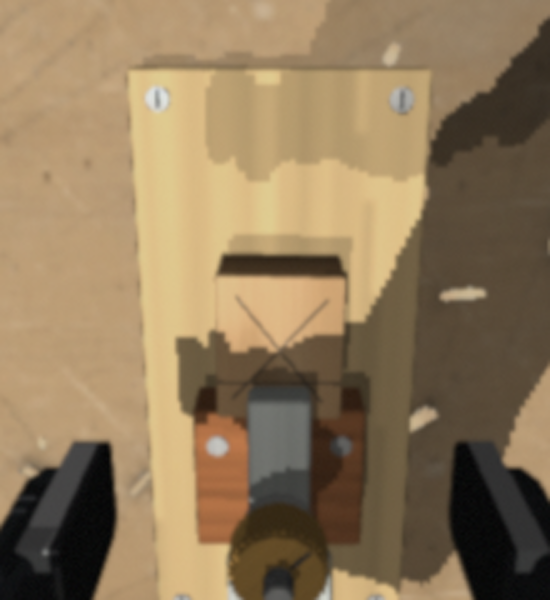

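The view shows the block under the bar, its front top edge at row 276 (cols 217–346). The stop's top edge is at row 407 and the bar front at row 388. I'll check the gap by ray casting.

Run:
```python
from h import *
c,T,im=load("jig3"); f=lambda p:[(210+x/2.5,80+y/2.5) for x,y in p]
s=lambda n,p,z:print(n,ray(c,T,f(p),z)[:,:2].round(1).tolist())
s("blk front top",[(217,277),(346,277)],52);s("blk front bot",[(222,256),(341,256)],18);s("blk back",[(217,413)],52)
s("stop top",[(197,409),(366,406)],44);s("stop foot",[(203,388)],18);s("bar",[(250,388),(313,388)],72);s("board front",[(129,70),(430,70)],18);s("board sides",[(146,300),(418,300)],18)
s("stop screws",[(217,446),(341,446)],44);s("stop back",[(198,543),(361,543)],44)
for h in(92,96,105): s("nut",[(279,562)],h)
a=im[210:260,285:365]; cv2.imwrite("pics/gap.png",cv2.resize(a,(800,500),interpolation=cv2.INTER_CUBIC))
```

```text
blk front top [[517.5, -233.3], [517.7, -184.6]]
blk front bot [[518.5, -234.0], [518.7, -184.0]]
blk back [[574.5, -235.1]]
stop top [[576.7, -244.0], [575.6, -174.4]]
stop foot [[579.3, -244.2]]
bar [[554.2, -220.7], [554.3, -197.5]]
board front [[443.7, -267.9], [444.1, -151.0]]
board sides [[537.9, -267.0], [538.3, -150.6]]
stop screws [[593.9, -236.3], [594.1, -184.3]]
stop back [[641.9, -246.2], [642.2, -174.5]]
nut [[615.4, -210.3]]
nut [[612.3, -210.3]]
nut [[605.5, -210.2]]
```

View pics/gap.png

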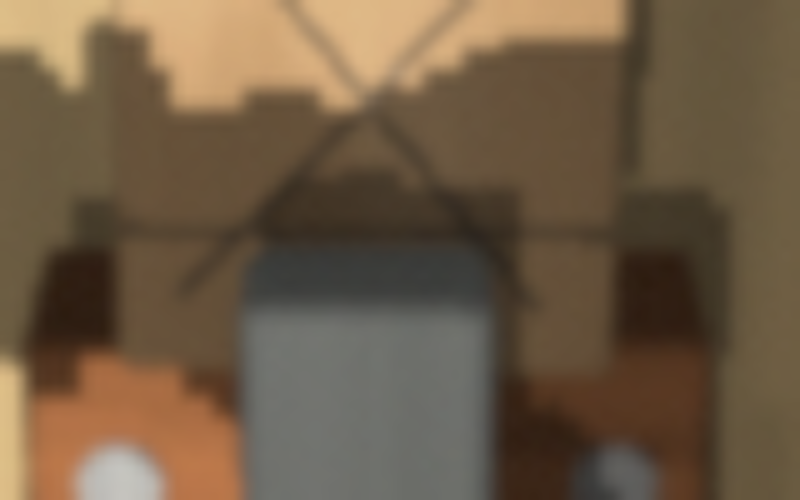

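The block's front edge at x≈517.6 plus 60 gives 577.6, and the stop is at about 577, so it looks butted. I'll confirm with a gentle guarded push from the front, then go to the nut and grip it.

Run:
```python
from h import *
R=rot(89.8)
env.command_gripper(0,60)
env.move_pose([482,-210.8,150],R)
print(env.line_to([482,-210.8,97],velocity=120,guard=10),env.get_tool_pos().round(1))
h=env.line_to([512,-210.8,97],velocity=25,guard=8); p=env.get_tool_pos();print("push",h,p.round(1),env.get_contact_force().round(1))
env.line_to([p[0]-8,p[1],98],velocity=60); env.line_to([p[0]-8,p[1],200],velocity=150)
env.command_gripper(.68)
x,y=611.3,-210.8; R=rot(120)
env.move_pose([x,y,200],R)
print(goto([x,y,165],v=80,guard=12),env.get_tool_pos().round(1))
wrist("nut1")
print(env.line_to([x,y,148],velocity=40,guard=12),env.get_tool_pos().round(1))
f0=env.get_contact_force();m0=env.get_wrist_torque()
env.command_gripper(0,70);env.wait(.1)
print("grip",env.get_grip_width()*85,env.get_gripper_force(),(env.get_contact_force()-f0).round(1),m0.round(2),env.get_wrist_torque().round(2),env.get_qpos().round(0),env.get_time_s())
```

```text
False [ 483. -211.   98.]
push True [ 507.4 -210.8   96.4] [ 0.5  0.3 -0.3]
False [ 611.  -210.7  164.6]
False [ 611.2 -210.8  147.7]
grip 31.893696417979672 69.50374295585789 [ 3.  -4.6  4.8] [-0.01  0.04  0.  ] [-0.97 -0.49  0.07] [ 22.  39.  -9.  93.   8.  48. 130.] 28.6333
```

The block stopped firm, and the nut is gripped with little side force. Now I'll screw it down.

Run:
```python
from h import *
x,y=611.3,-210.8; z0=148.; yaw=120.; k=12/360
mz=lambda: env.get_wrist_torque()[2]
def turn(to,t):
    global yaw
    z=z0+(to-120)*k; v=max(abs(to-yaw)*k/t,.05); env.line_to([x,y,z],rot(to),velocity=v); yaw=to
log=[]
while yaw>-80:
    s=20 if yaw>15 else 5
    turn(yaw-s,.6 if s==20 else .25); m=mz(); log.append((yaw,round(m,2)))
    if len(log)==1: print(env.get_time_s(),env.get_contact_force().round(1))
    if abs(m)>.5: break
print(log,env.get_time_s(),env.get_contact_force().round(1),env.get_tool_pos().round(1))
np.save("yaw.npy",yaw)
```

```text
29.1333 [ 2.1 -3.4  5.5]
[(100.0, np.float64(-0.14)), (80.0, np.float64(-0.09)), (60.0, np.float64(-0.13)), (40.0, np.float64(-0.12)), (20.0, np.float64(-0.11)), (0.0, np.float64(-0.1)), (-5.0, np.float64(-0.14)), (-10.0, np.float64(-0.05)), (-15.0, np.float64(0.04)), (-20.0, np.float64(0.27)), (-25.0, np.float64(0.49)), (-30.0, np.float64(0.97))] 33.1333 [9.8 5.2 7.8] [ 615.9 -206.9  144.4]
```

Run:
```python
from h import *
env.wait(.2)
R=env.get_eef_rot();print(env.get_tool_pos().round(1),"yaw",np.degrees(np.arctan2(R[1,1],R[0,1])),R[:,2].round(3),env.get_wrist_torque().round(2),env.get_contact_force().round(1),env.get_qpos().round(1),env.get_grip_width()*85,env.get_time_s())
print(env.solve_ik([611.3,-210.8,143],rot(-30)))
c=env.camera("top"); g=c["pixels"][100:250,300:460]
w,T=wrist("nut2")
o=np.zeros((600,800,3),np.uint8);o[:400,:640]=w["pixels"];o[300:600,480:800]=cv2.resize(g,None,fx=2,fy=2);cv2.imwrite("pics/st.png",o)
```

```text
[ 615.9 -207.   144.4] yaw -29.552949945977232 [ 0.008  0.003 -1.   ] [ 1.15 -2.23  0.94] [10.7  5.2  7.1] [ -2.   43.6  32.9  93.6 -29.2  51.2  12.8] 31.800062921288816 33.3333
[ -1.82258715  43.72086514  33.21854813  93.88692857 -29.04324559
  51.2543197   12.66841149]
```

View pics/st.png

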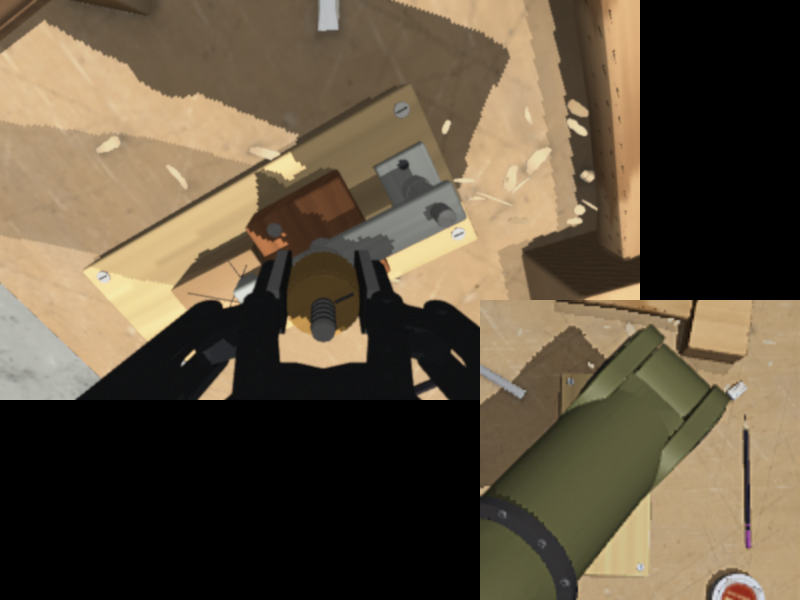

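The camera views are used up, so numbers from here. The side force and displacement (4.6, 3.9) show that the nut axis is about 3.4 mm off my grip centre, near (614.4, −210.2). I'll recentre, regrip, and search for the stop cleanly.

```bash
cat >> h.py <<'E'
def state(n=""):
    R=env.get_eef_rot();w=np.degrees(np.arctan2(R[1,1],R[0,1]))
    print(n,"p",env.get_tool_pos().round(1),"yaw",round(w,1),"F",env.get_contact_force().round(1),"Mz",env.get_wrist_torque()[2].round(2),"t",round(env.get_time_s(),1))
E
python3 - <<'E'
from h import *
env.command_gripper(.62); env.wait(.1); state("open")
C=np.array([614.4,-210.2,143.5])
env.line_to(C,rot(-30),velocity=20); env.wait(.1)
p=env.get_tool_pos(); C2=C+(C-p); env.line_to(C2,rot(-30),velocity=10); env.wait(.15); state("pre")
env.command_gripper(0,100); env.wait(.1); state("grip"); print(env.get_grip_width()*85)
a=-30
for s in(-33,-36,-39,-42):
    env.line_to(C2+[0,0,(s+30)/30],rot(s),velocity=.5); env.wait(.05); state(s)
    if abs(env.get_wrist_torque()[2])>.9: break
E
```

```text
open p [ 610.7 -210.9  142.6] yaw -30.0 F [-0.5 -0.1 -0.5] Mz 0.01 t 33.9
pre p [ 614.4 -210.2  143.6] yaw -30.0 F [-0.6 -0.5  0.1] Mz -0.01 t 34.7
grip p [ 614.5 -210.3  144. ] yaw -30.0 F [-0.2  1.4  5.1] Mz 0.1 t 35.1
31.85877369136378
-33 p [ 614.6 -210.2  143.9] yaw -32.8 F [-2.  -0.7  5.4] Mz 1.54 t 35.4
```

Well centred now, and Mz jumps to 1.54 N m within 3°, so this is the hard stop. I'll reverse in small steps to find where the nut starts to move, then go 90° on from there.

Run:
```python
from h import *
C=np.array([614.4,-210.2,143.5]); k=12/360; s=-33; ref=None
while s<-20:
    s+=1; env.line_to(C+[0,0,(s+33)*k],rot(s),velocity=.4); env.wait(.05); m=env.get_wrist_torque()[2]; print(s,round(m,2),end="; ")
    if m<-.05: ref=s; break
print(ref)
if ref is not None:
    n0=ref-1; e=n0+90
    while s<e:
        s=min(s+15,e); env.line_to(C+[0,0,(s+33)*k],rot(s),velocity=15*k/.5); state(s)
    env.wait(.3); state("end"); print(n0,env.get_gripper_force(),env.get_grip_width()*85,env.get_qpos().round(0))
```

```text
-32 1.14; -31 0.59; -30 0.08; -29 0.1; -28 0.08; -27 0.02; -26 0.07; -25 0.08; -24 0.03; -23 0.1; -22 0.03; -21 0.08; -20 0.0; None
```

The torque falls to about zero at yaw −30 and the nut then turns freely, so the stop reference is −30. I'll continue to +60.

Run:
```python
from h import *
C=np.array([614.4,-210.2,143.5]); k=12/360
for s in(-5,10,25,40,50,60):
    env.line_to(C+[0,0,(s+33)*k],rot(s),velocity=10*k/.5); state(s)
env.wait(.3); state("end"); print(env.get_gripper_force(),env.get_grip_width()*85,env.get_qpos().round(0))
```

```text
-5 p [ 614.  -210.1  144.6] yaw -5.2 F [-2.8  1.2  6.2] Mz 0.06 t 39.7
10 p [ 613.7 -210.1  145.1] yaw 9.8 F [-4.   1.9  7.9] Mz 0.05 t 40.1
25 p [ 613.4 -210.2  145.6] yaw 24.8 F [-5.1  1.2  7.3] Mz 0.06 t 40.5
40 p [ 613.2 -210.4  146.1] yaw 39.7 F [-6.7  1.2  8.1] Mz 0.01 t 40.9
50 p [ 613.  -210.5  146.4] yaw 49.7 F [-6.2  1.1  9.2] Mz 0.06 t 41.3
60 p [ 612.9 -210.7  146.8] yaw 59.7 F [-6.6  0.6 10.1] Mz 0.12 t 41.6
end p [ 612.9 -210.7  146.8] yaw 59.7 F [-5.4  0.4 10.6] Mz 0.07 t 41.9
99.79541970184073 31.243649835492423 [12. 40.  8. 93. -7. 48. 83.]
```

Run:
```python
from h import *
w,T=wrist("nut3")
for n in("nut2","nut3"):
    im=cv2.imread(f"pics/{n}.png"); hsv=cv2.cvtColor(im,cv2.COLOR_BGR2HSV)
    m=((hsv[...,0]>8)&(hsv[...,0]<30)&(hsv[...,1]>130)).astype(np.uint8); m[:235]=0;m[350:]=0;m[:,:284]=0;m[:,366:]=0
    cnt=max(cv2.findContours(m,0,2)[0],key=cv2.contourArea); (cx,cy),r=cv2.minEnclosingCircle(cnt)
    g=cv2.cvtColor(im,cv2.COLOR_BGR2GRAY); bh=cv2.morphologyEx(g,cv2.MORPH_BLACKHAT,np.ones((7,7)))
    d=np.zeros_like(g);cv2.circle(d,(int(cx),int(cy)),int(r*.8),255,-1); bh[d==0]=0
    k,lab,st,ce=cv2.connectedComponentsWithStats((bh>8).astype(np.uint8))
    print(n,round(cx,1),round(cy,1),round(r,1),[(s[4],s[:4].tolist(),c.round(0).tolist()) for s,c in zip(st[1:],ce[1:]) if s[4]>12])
```

```text
nut2 322.1 293.9 41.9 [(np.int32(88), [335, 292, 20, 12], [344.0, 298.0]), (np.int32(322), [311, 298, 26, 27], [322.0, 310.0])]
nut3 330.1 277.1 54.7 [(np.int32(19), [317, 235, 6, 4], [320.0, 237.0]), (np.int32(65), [314, 245, 7, 18], [317.0, 254.0]), (np.int32(37), [323, 245, 4, 15], [324.0, 250.0]), (np.int32(101), [295, 247, 19, 28], [307.0, 264.0]), (np.int32(280), [353, 250, 13, 49], [360.0, 275.0]), (np.int32(23), [288, 257, 5, 18], [290.0, 265.0]), (np.int32(14), [298, 275, 6, 3], [300.0, 276.0]), (np.int32(86), [334, 284, 20, 13], [344.0, 290.0]), (np.int32(280), [309, 291, 27, 27], [323.0, 302.0])]
```

The nut's mark sits at the same place relative to the gripper in both images, (+21,−12) px from the stud. So there was no slip, and the nut is a quarter turn up and still gripped.

```bash
python3 -c "
from rig import env
print(env.get_time_s(),env.job_done())"
```

```text
the job is handed in; nothing more can be done
41.9333 None
```

The job is handed in at 41.9 s: pine flat in the tray, beech butted against the stop and centred to about 1 mm when seated (not re-imaged after the nut work), nut bottomed out then backed off a quarter turn and still gripped.

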